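Turn a model wheel outer face up into the spraying jig

ROBOT

A 6-joint arm with a two-finger parallel gripper is mounted at the origin on the work surface. World frame = base frame: x ahead of the robot, y to its left, z up, the work surface at z = 0. Lengths are in mm, angles in rad, forces in N, time in s.
With the tool pointing down it reaches from about 400 to 825 mm from the base axis. Payload 7 kg.
Tool frame: the origin (TCP) lies at the very end of the fingers, on their centre line; the grasp point (between the pads) lies 19 mm behind it; z points along the fingers, y is the line along which they close (so a half turn about z gives the same grasp; the last joint's range is limited). The gripper opens to 88 mm and grips with 3 to 60 N. Pads are 19 mm wide; open, the fingers measure 130 mm over their backs; the gripper's body (78 mm by 193 mm) begins 47 mm behind the grasp point.
Start: joints at [-0.914, 0.359, 0.012, 0, -1.224, -0.288], TCP at [243.307, -629.6, 226.561] pointing down, gripper open.
Joint ranges: [-3.07, 3.07], [-1.43, 2.12], [-1.02, 1.25], [-3.03, 1.67], [-3.05, -0], [-3.03, 3.03]. Speed limits (rad/s): [2.39, 2.39, 3.01, 3.14, 3.14, 3.14].

INTERFACE

Orientations are given as a unit quaternion [x, y, z, w].
In Python, from plant import bot gives the robot as it stands. Calls block until the motion is done:
- bot.move_ptp(position, orientation): joint-space move of the TCP to a pose.
- bot.line_to(position, velocity=150, ori=None): straight line of the TCP; ori=None keeps the orientation; velocity is the mean speed in mm/s.
- bot.move_joints(angles): joint-space move.
- bot.move_gripper(opening, force=None): finger opening in mm; force is the grip in N (None keeps the last); returns when the fingers have stopped.
- bot.pause(seconds).
- bot.solve_ik(position, orientation): joint angles nearest the present ones, or None.
- bot.read_state(): the state.
- bot.camera(name): name is "side" or "top"; returns the picture (400x640x3 uint8, red, green, blue); there is no depth.
- bot.get_calibration(name): a dict with "fx", "fy", "cx", "cy" (pixels), "view" (4x4, takes a point from world to camera coordinates). Camera axes: x right, y up, looking along -z (the intrinsics and any distortion apply to the point x, -y, -z); pixel columns grow to the right and rows downward; lengths in mm; the calibration is good to about 2 mm. A picture is of the moment at which its call begins. get_calibration takes no time and is no camera call.
A pose or a line that the arm cannot do raises bot.Unreachable and nothing moves.
- bot.close_job(): hands the job in; it is judged then, once.
The state is a dict: "t": time; "joint_pos": joint angles; "qvel": joint speeds; "tau": joint torques, N m; "tcp_pos": TCP position; "eef_rot": TCP orientation; "contact_force": force on the tool from outside, world axes, zero at the start; "moment": the same for the moment, N m; "width": finger opening in mm; "finger_force": force on a finger pad.
Only numpy, scipy, OpenCV 4.12 (cv2) and the standard library are available. Lean on these libraries where they do the work, as an engineer would, in place of code of your own. Each camera call takes 0.05 s, during which the arm holds its last target. There are 200 camera calls.

TASK

The model-truck wheel with silver spokes is standing on edge in the wooden drying stand. Take it out, turn its spoked outer face up and its hollow back down, and seat it like that, flat and fully home, in the round pocket of the blue spraying jig, ready for its next coat. Leave the finished wheel and the paint jars where they are.

Things in the scene. Friction and masses are not known exactly. Their poses are not given: they have to be found in the camera images.
- wheel: grey model-truck wheel, rigid cylinder 52 mm in diameter, 26 mm wide, 35 to 70 g; origin at its centre; its x axis lies along the axle: the outer face (five silver spokes, brass hub) looks along -x, the hollow black back along +x. It starts on edge in the stand, axle level, outer face towards the robot give or take 30 degrees; outer face up means x straight down
- wheel_face (a point): centre of the wheel's outer (spoked) face plane, 13 mm from the wheel's centre along -x of the wheel
- wheel_back (a point): centre of the wheel's hollow back plane, 13 mm from the wheel's centre along +x of the wheel
- stand: fixed wooden drying stand, block 70 (x) by 44 (y) by 20 mm high, origin under its centre, left or right of the mat; on top a trough along y, 30 mm wide, between cheeks 12 mm high (to 32 mm above the table), with 4 mm high end stops; the wheel stands in it on edge, axle along the stand's x, its centre 46 mm above the table, sticking out 4 mm past the block on both y sides
- jig: fixed blue block 100 by 100 mm, 18 mm high, origin under its centre; in the middle of its top a round pocket 54 mm in diameter and 10 mm deep with a slightly chamfered mouth, so the seated wheel stands 16 mm proud; stands on the other side of the mat from the stand
- pocket (a point): centre of the pocket's floor, 8 mm above the table, on the pocket's axis
- mat: fixed green cutting mat with a yellow grid, 300 mm (x) by 220 mm (y), 2 mm thick, between the stand and the jig; clear, free to put things down on (the wheel, let go here resting on its edge less than 50 degrees from flat, tips flat by itself); origin under its centre
- done_wheel: finished wheel of the same size, with yellow spokes, lying outer face up on the table beyond the mat; origin at its centre, 13 mm above the table; leave alone
- jar_a: small closed glass paint jar, red cap, 38 mm across, 50 mm high, behind the work area; origin under its centre; leave alone
- jar_b: small closed glass paint jar, yellow cap, 38 mm across, 50 mm high, behind the work area; origin under its centre; leave alone
- jar_c: small closed glass paint jar, green cap, 38 mm across, 50 mm high, behind the work area; origin under its centre; leave alone
Not all that is in view belongs to the job. Several things look just like the jig: the one meant starts nearest to the robot's base.

How it is judged:
By the outcome, as a careful person would: the job done as asked, in the order asked, and still so for the second after the job is handed in, with the robot touching nothing.
It also fails if it takes over 51 s, if anything falls off the work surface, if the arm or the gripper's body presses on something with over 40 N, if the wrist force passes 120 N, or if a joint passes its speed limit or range.

## Working session

There is one attempt and no reset: what is moved stays moved. The work goes in short steps, each a Python script; the robot and the scene stay as the last script left them, time stands still between calls to the robot, and variables do not carry over. Pictures are saved under pics/ and viewed, at most 10 in all, crops included, and the job is handed in when it is done.

```bash
mkdir -p pics; ls
python3 - <<'E'
from plant import bot
import cv2,numpy as np
for n in("top","side"):
    cv2.imwrite(f"pics/{n}0.png",bot.camera(n)[:,:,::-1]); c=bot.get_calibration(n); print(n,{k:(np.round(v,3).tolist()) for k,v in c.items()})
s=bot.read_state(); print(s)
E
```

```text
pics
top {'fx': 492.83, 'fy': 492.83, 'cx': 317.205, 'cy': 196.313, 'view': [[0.022, -1.0, 0.003, 156.556], [0.978, 0.022, 0.206, -646.84], [-0.206, -0.001, 0.979, -1309.345], [0.0, 0.0, 0.0, 1.0]]}
side {'fx': 417.085, 'fy': 417.085, 'cx': 311.596, 'cy': 194.263, 'view': [[0.978, -0.208, -0.019, -573.331], [0.129, 0.528, 0.84, -226.684], [-0.164, -0.823, 0.543, -902.665], [0.0, 0.0, 0.0, 1.0]]}
{'t': 0.1, 'joint_pos': array([-9.13896489e-01,  3.59342903e-01,  1.11674492e-02, -3.34856632e-04,
       -1.22409983e+00, -2.88106988e-01]), 'qvel': array([ 2.16476895e-04, -2.16778907e-03,  3.54951298e-03,  1.26452152e-03,
       -7.93447352e-04, -3.87853848e-06]), 'tau': array([-1.79516355e-03, -5.84162307e+01,  2.93754351e+01,  7.01538205e+00,
        1.01889332e-02, -7.76388583e-05]), 'tcp_pos': array([ 243.16330365, -629.21478472,  225.70114348]), 'eef_rot': array([-1.83297131e-01,  9.83057267e-01,  7.30101358e-04, -1.96373434e-04]), 'contact_force': array([-0.72132811, -0.63085386,  0.11585717]), 'moment': array([ 0.03487877,  0.01532147, -0.03801531]), 'finger_force': 0.0, 'width': 87.68826549937494}
```

View pics/top0.png

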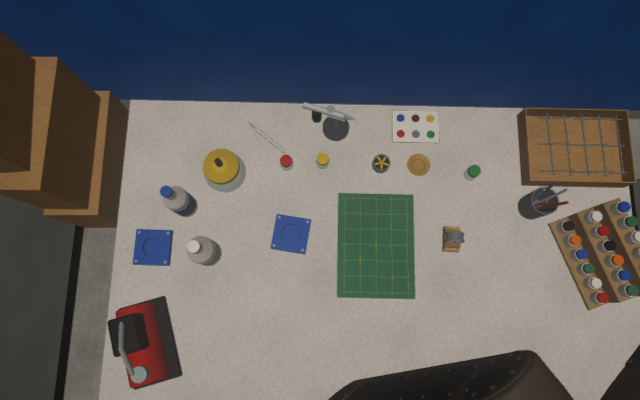

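View pics/side0.png

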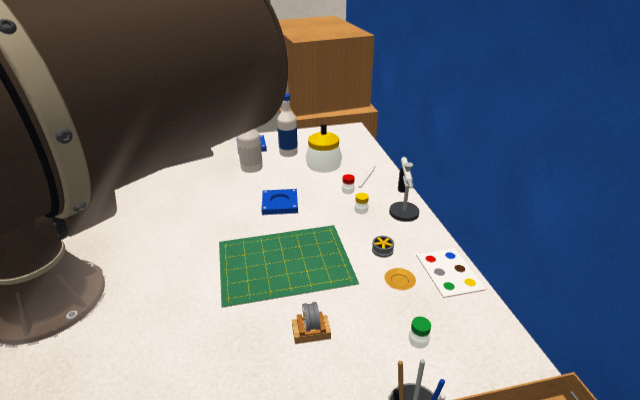

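Top view: the jig candidates are (291,234) and (152,247). The wheel in the stand is at (453,239), the done wheel is at (381,163), and the orange ring at (418,165) is a distractor. Next I'll measure these and check a close crop.

```bash
cat > h.py <<'E'
from plant import bot
import cv2,numpy as np
from scipy.spatial.transform import Rotation as R
def proj(n,p):
    c=bot.get_calibration(n);V=np.array(c["view"]);q=np.atleast_2d(p)@V[:3,:3].T+V[:3,3]
    return np.c_[c["cx"]+c["fx"]*q[:,0]/-q[:,2],c["cy"]-c["fy"]*q[:,1]/-q[:,2]]
def unproj(n,px,z):
    c=bot.get_calibration(n);V=np.array(c["view"]);o=-V[:3,:3].T@V[:3,3]
    px=np.atleast_2d(px);d=np.c_[(px[:,0]-c["cx"])/c["fx"],-(px[:,1]-c["cy"])/c["fy"],-np.ones(len(px))]@V[:3,:3]
    return o+d*((z-o[2])/d[:,2])[:,None]
E
python3 - <<'E'
from h import *
np.set_printoptions(precision=1,suppress=True)
for k,px,z in [("jig",(291,234),18),("jig2",(152,247),18),("wheelstand",(453,239),32),("done",(381,163),26),("mat",(376,246),2)]: print(k,unproj("top",px,z))
for k,px,z in [("jig",(280,200),18),("stand",(311,327),32),("mat",(287,263),2)]: print(k,unproj("side",px,z))
# mat corners by colour
for n in("top","side"):
    im=cv2.imread(f"pics/{n}0.png");h=cv2.cvtColor(im,cv2.COLOR_BGR2HSV)
    m=cv2.inRange(h,(95,140,80),(125,255,255))
    k,l,st,c=cv2.connectedComponentsWithStats(m)
    for i in range(1,k):
        if 300<st[i,4]<5000:
            ct=np.argwhere(l==i)[:,::-1].astype(np.float32);r=cv2.minAreaRect(ct);print(n,st[i],c[i]); print(unproj(n,cv2.boxPoints(r),18)[:,:2].tolist() if n=="top" else "",unproj(n,c[i],16))
T=cv2.imread("pics/top0.png");S=cv2.imread("pics/side0.png")
f=lambda I,x,y,w,h,s:cv2.resize(I[y:y+h,x:x+w],None,fx=s,fy=s,interpolation=cv2.INTER_CUBIC)
cv2.imwrite("pics/crop1.png",np.vstack([np.hstack([f(T,433,219,40,40,7),f(S,286,296,50,50,5.6)]),np.hstack([f(T,266,209,50,50,5.6),f(S,255,180,50,50,5.6)])]))
E
```

```text
jig [[542.2 243.1  18. ]]
jig2 [[496.5 635.1  18. ]]
wheelstand [[ 536.3 -214.2   32. ]]
done [[755.4 -13.2  26. ]]
mat [[515.1  -0.8   2. ]]
jig [[545.8 237.   18. ]]
stand [[ 537.5 -226.9   32. ]]
mat [[525.4  -8.2   2. ]]
top [ 271  215   39   38 1004] [290.6 233.5]
[[504.48343568676603, 298.9214579043537], [600.0118650361268, 286.042801746918], [585.1922583064209, 190.78506408440714], [490.07934793587594, 204.95309851976594]] [[543.9 244.5  16. ]]
top [ 133  230   38   35 1077] [152.1 246.9]
[[450.40658469792567, 684.4297857132593], [547.3059616488508, 689.7444661466637], [545.1026652066281, 587.178601417484], [448.2738484120774, 583.320185870376]] [[496.9 635.3  16. ]]
side [262 189  36  25 802] [279.4 201.3]
 [[543.4 233.9  16. ]]
```

View pics/crop1.png

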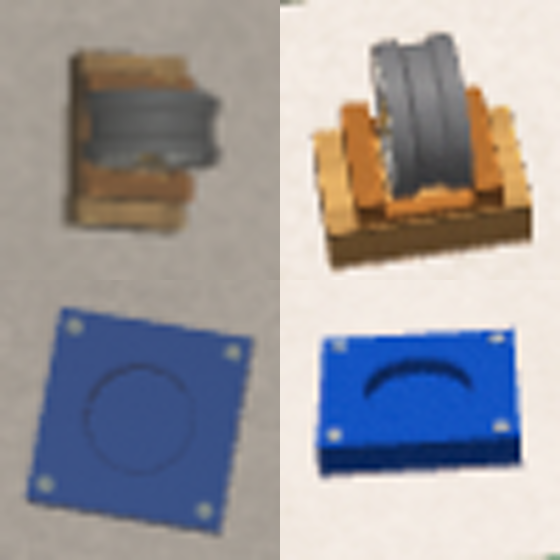

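The top crop shows the stand with the grey wheel. Its axle is along image-vertical, with brass visible on the robot-side face near (454,242), and the stand is nearly aligned with world axes. The chosen jig is at (291,234) because it is nearest the base (about 596 mm, against about 800 mm for the other). I'll refine both poses with a silhouette fit and check IK for the tilt.

```bash
cat > fit.py <<'E'
from h import *
from scipy.optimize import minimize
g=np.array([[a,b,c] for a in(-1,1) for b in(-1,1) for c in(0,1)],float)
box=lambda x0,x1,y,z:np.c_[np.where(g[:,0]<0,x0,x1),g[:,1]*y,g[:,2]*z]
t=np.linspace(0,2*np.pi,40)
wheel=np.vstack([np.c_[np.full(40,s),26*np.cos(t),46+26*np.sin(t)] for s in(-13,13)])
stand=[box(-35,35,22,20),box(-25,-15,22,32),box(15,25,22,32),wheel]
jig=[box(-50,50,50,18)]
def sil(n,parts,p,roi,s=8):
    x0,y0,w,h=roi;m=np.zeros((h*s,w*s),np.uint8)
    Rz=R.from_euler("z",p[2]).as_matrix()
    for q in parts:
        u=(proj(n,q@Rz.T+[p[0],p[1],0])+.5-[x0,y0])*s
        cv2.fillConvexPoly(m,cv2.convexHull(u.astype(np.float32)).round().astype(np.int32),1)
    return cv2.resize(m.astype(np.float32),(w,h),interpolation=cv2.INTER_AREA)
def fit(imgs,parts,p0,rois,masks):
    f=lambda v:sum(np.abs(sil(n,parts,[v[0],v[1],v[2]/50],rois[n])-masks[n]).sum() for n in imgs)
    b=min((minimize(f,[p0[0],p0[1],y*50],method="Nelder-Mead",options=dict(initial_simplex=[[p0[0],p0[1],y*50],[p0[0]+8,p0[1],y*50],[p0[0],p0[1]+8,y*50],[p0[0],p0[1],y*50+8]])) for y in(-.3,-.1,.1,.3)),key=lambda r:r.fun)
    return [b.x[0],b.x[1],b.x[2]/50],b.fun
E
python3 - <<'E'
from fit import *
np.set_printoptions(precision=3,suppress=True)
I={n:cv2.imread(f"pics/{n}0.png") for n in("top","side")}
def mk(n,roi,jig):
    x,y,w,h=roi;c=I[n][y:y+h,x:x+w];hs=cv2.cvtColor(c,cv2.COLOR_BGR2HSV).astype(int)
    if jig: return ((hs[...,1]>140)&(abs(hs[...,0]-112)<15)).astype(np.float32)
    bg=np.median(c[[0,-1]].reshape(-1,3),0); return (np.abs(c-bg).max(2)>(38 if n=="top" else 60)).astype(np.float32)
for name,parts,p0,rois in [("stand",stand,(536,-222),dict(top=(433,219,42,42),side=(284,296,54,52))),("jig",jig,(544,240),dict(top=(262,205,58,58),side=(250,180,60,42)))]:
    M={n:mk(n,rois[n],name=="jig") for n in rois}
    for s in(["top"],["side"],["top","side"]):
        p,f=fit(s,parts,p0,rois,M);print(name,s,np.array(p),f,[M[n].sum() for n in s])
    out=np.hstack([cv2.resize(np.hstack([I[n][rois[n][1]:rois[n][1]+rois[n][3],rois[n][0]:rois[n][0]+rois[n][2]],cv2.cvtColor(np.uint8(255*np.abs(sil(n,parts,p,rois[n])-M[n])),cv2.COLOR_GRAY2BGR)]),(400,200)) for n in rois])
    cv2.imwrite(f"pics/fit_{name}.png",out)
a=cv2.imread("pics/fit_stand.png");b=cv2.imread("pics/fit_jig.png");cv2.imwrite("pics/fit.png",np.vstack([a,b]))
# IK: tool down closing along y: tool x=+-X
def q(yaw,tilt): return (R.from_euler("z",yaw)*R.from_euler("y",tilt,degrees=True)*R.from_euler("x",np.pi)).as_quat()
for yaw in(0,np.pi):
  for x,y,z,t in [(536,-218,27,0),(536,-218,150,0),(480,0,150,60),(480,0,20,60),(560,0,20,60),(560,0,20,0),(544,243,30,0)]:
    print(round(yaw,1),(x,y,z,t),bot.solve_ik([x,y,z],q(yaw,t)))
E
```

```text
stand ['top'] [ 539.879 -212.346   -0.048] 22.578125 [np.float32(489.0)]Traceback (most recent call last):
  File "<stdin>", line 11, in <module>
  File "fit.py", line 18, in fit
    b=min((minimize(f,[p0[0],p0[1],y*50],method="Nelder-Mead",options=dict(initial_simplex=[[p0[0],p0[1],y*50],[p0[0]+8,p0[1],y*50],[p0[0],p0[1]+8,y*50],[p0[0],p0[1],y*50+8]])) for y in(-.3,-.1,.1,.3)),key=lambda r:r.fun)
  File "fit.py", line 18, in <genexpr>
    b=min((minimize(f,[p0[0],p0[1],y*50],method="Nelder-Mead",options=dict(initial_simplex=[[p0[0],p0[1],y*50],[p0[0]+8,p0[1],y*50],[p0[0],p0[1]+8,y*50],[p0[0],p0[1],y*50+8]])) for y in(-.3,-.1,.1,.3)),key=lambda r:r.fun)
           ~~~~~~~~^^^^^^^^^^^^^^^^^^^^^^^^^^^^^^^^^^^^^^^^^^^^^^^^^^^^^^^^^^^^^^^^^^^^^^^^^^^^^^^^^^^^^^^^^^^^^^^^^^^^^^^^^^^^^^^^^^^^^^^^^^^^^^^^^^^^^^^^^^^^^^^^^^^^^^^^^^^^^
    res = _minimize_neldermead(fun, x0, args, callback, bounds=bounds,
                               **options)
    fsim[j] = func(sim[j])
              ~~~~^^^^^^^^
    fx = function(np.copy(x), *(wrapper_args + args))
  File "fit.py", line 17, in <lambda>
    f=lambda v:sum(np.abs(sil(n,parts,[v[0],v[1],v[2]/50],rois[n])-masks[n]).sum() for n in imgs)
               ~~~^^^^^^^^^^^^^^^^^^^^^^^^^^^^^^^^^^^^^^^^^^^^^^^^^^^^^^^^^^^^^^^^^^^^^^^^^^^^^^^
  File "fit.py", line 17, in <genexpr>
    f=lambda v:sum(np.abs(sil(n,parts,[v[0],v[1],v[2]/50],rois[n])-masks[n]).sum() for n in imgs)
                          ~~~^^^^^^^^^^^^^^^^^^^^^^^^^^^^^^^^^^^^^
  File "fit.py", line 13, in sil
    u=(proj(n,q@Rz.T+[p[0],p[1],0])+.5-[x0,y0])*s
       ~~~~^^^^^^^^^^^^^^^^^^^^^^^^
  File "h.py", line 5, in proj
    c=bot.get_calibration(n);V=np.array(c["view"]);q=np.atleast_2d(p)@V[:3,:3].T+V[:3,3]
ValueError: time passes only in moves, steps and waits
```

```bash
sed -i 's/c=bot.get_calibration(n);/c=CAL[n];/' h.py; sed -i '3a CAL={n:bot.get_calibration(n) for n in("top","side")}' h.py
cat > run2.py <<'E'
from fit import *
np.set_printoptions(precision=3,suppress=True)
I={n:cv2.imread(f"pics/{n}0.png") for n in("top","side")}
def mk(n,roi,jig):
    x,y,w,h=roi;c=I[n][y:y+h,x:x+w];hs=cv2.cvtColor(c,cv2.COLOR_BGR2HSV).astype(int)
    if jig: return ((hs[...,1]>140)&(abs(hs[...,0]-112)<15)).astype(np.float32)
    bg=np.median(c[[0,-1]].reshape(-1,3),0); return (np.abs(c-bg).max(2)>(38 if n=="top" else 60)).astype(np.float32)
for name,parts,p0,rois in [("stand",stand,(536,-222),dict(top=(433,219,42,42),side=(284,296,54,52))),("jig",jig,(544,240),dict(top=(262,205,58,58),side=(250,180,60,42)))]:
    M={n:mk(n,rois[n],name=="jig") for n in rois}
    for s in(["top"],["side"],["top","side"]):
        p,f=fit(s,parts,p0,rois,M);print(name,s,np.array(p),f,[M[n].sum() for n in s])
    out=np.hstack([cv2.resize(np.hstack([I[n][rois[n][1]:rois[n][1]+rois[n][3],rois[n][0]:rois[n][0]+rois[n][2]],cv2.cvtColor(np.uint8(255*np.abs(sil(n,parts,p,rois[n])-M[n])),cv2.COLOR_GRAY2BGR)]),(400,200)) for n in rois])
    cv2.imwrite(f"pics/fit_{name}.png",out)
a=cv2.imread("pics/fit_stand.png");b=cv2.imread("pics/fit_jig.png");cv2.imwrite("pics/fit.png",np.vstack([a,b]))
E
cat >> h.py <<'E'
def q(yaw,tilt): # tool down, closing along y (yawed); tilt deg about closing axis turns tool z towards -x
    return (R.from_euler("z",yaw)*R.from_euler("y",tilt,degrees=True)*R.from_euler("x",np.pi)).as_quat()
E
python3 run2.py
python3 - <<'E'
from h import *
np.set_printoptions(precision=2,suppress=True)
for yaw in(0,np.pi,-np.pi/2):
  for x,y,z,t in [(540,-214,27,0),(540,-214,150,0),(480,0,150,60),(480,0,20,60),(560,0,20,60),(560,0,20,0),(544,243,30,0)]:
    for f in(q,):
      print(round(yaw,1),(x,y,z,t),bot.solve_ik([x,y,z],f(yaw,t)))
E
```

```text
stand ['top'] [ 539.879 -212.346   -0.048] 22.578125 [np.float32(489.0)]
stand ['side'] [ 539.3   -213.097   -0.065] 49.421875 [np.float32(1187.0)]
stand ['top', 'side'] [ 539.373 -212.817   -0.064] 76.421875 [np.float32(489.0), np.float32(1187.0)]
jig ['top'] [545.728 244.337  -0.128] 263.140625 [np.float32(994.0)]
jig ['side'] [545.575 248.456  -0.152] 76.953125 [np.float32(802.0)]
jig ['top', 'side'] [545.195 247.047  -0.147] 345.4375 [np.float32(994.0), np.float32(802.0)]
0 (540, -214, 27, 0) [-0.04  0.41 -0.43  0.   -0.73  1.61]
0 (540, -214, 150, 0) [-0.04  0.27 -0.31  0.   -1.    1.61]
0 (480, 0, 150, 60) [ 0.23  0.77  0.2  -0.22 -2.02  1.35]
0 (480, 0, 20, 60) [ 0.23  0.93  0.15 -0.21 -1.83  1.4 ]
0 (560, 0, 20, 60) [ 0.21  1.02  0.4  -0.2  -1.97  1.38]
0 (560, 0, 20, 0) [ 0.35  0.39 -0.49  0.   -0.69  1.22]
0 (544, 243, 30, 0) [ 0.75  0.42 -0.4   0.   -0.75  0.82]
3.1 (540, -214, 27, 0) [-0.04  0.41 -0.43 -0.   -0.73 -1.53]
3.1 (540, -214, 150, 0) [-0.04  0.27 -0.31 -0.   -1.   -1.53]
3.1 (480, 0, 150, 60) [-0.54 -0.09 -0.92 -2.   -0.51  0.77]
3.1 (480, 0, 20, 60) None
3.1 (560, 0, 20, 60) None
3.1 (560, 0, 20, 0) [ 0.35  0.39 -0.49 -0.   -0.69 -1.92]
3.1 (544, 243, 30, 0) [ 0.75  0.42 -0.4  -0.   -0.75 -2.32]
-1.6 (540, -214, 27, 0) [-0.04  0.41 -0.43  0.   -0.73  0.04]
-1.6 (540, -214, 150, 0) [-0.04  0.27 -0.31  0.   -1.    0.04]
-1.6 (480, 0, 150, 60) [-0.4   0.48 -0.13 -0.92 -1.56  0.72]
-1.6 (480, 0, 20, 60) [-0.4   0.69 -0.17 -0.94 -1.41  0.92]
-1.6 (560, 0, 20, 60) [-0.36  0.75 -0.01 -0.96 -1.45  0.81]
-1.6 (560, 0, 20, 0) [ 0.35  0.39 -0.49  0.   -0.69 -0.35]
-1.6 (544, 243, 30, 0) [ 0.75  0.42 -0.4   0.   -0.75 -0.75]
```

View pics/fit.png

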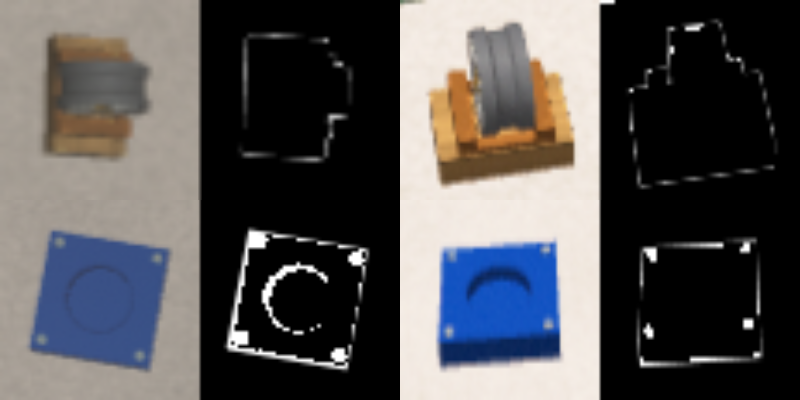

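The fits agree: stand at (539.5,-212.7), yaw about -0.06 rad, jig near (545,246), with only edge residuals on the stand. I'll grip the wheel across y with the tool pointing down and lift it.

Run:
```python
from h import *
np.set_printoptions(precision=2,suppress=True)
Y=-0.06;x,y=539.5,-212.7
bot.move_ptp([x,y,130],q(Y,0))
bot.line_to([x,y,27],120)
print(bot.read_state()["contact_force"],bot.read_state()["t"])
bot.move_gripper(45,20); s=bot.read_state(); print(s["width"],s["finger_force"],s["contact_force"],s["tcp_pos"])
bot.line_to([x,y,150],150); s=bot.read_state(); print(s["width"],s["finger_force"],s["contact_force"],s["t"])
```

```text
[ 0.47 -0.38  1.02] 2.9917
51.805532032144804 19.972550868988037 [0.2  0.26 1.09] [ 539.52 -212.71   27.06]
51.46214384275631 19.97246950864792 [ 0.42  0.05 -0.66] 4.6333
```

Run:
```python
from h import *
np.set_printoptions(precision=2,suppress=True)
T=60;Q=q(0,T);tz=np.array([-np.sin(np.radians(T)),0,-np.cos(np.radians(T))])
P=lambda z:np.array([490,0,z])+19*tz
bot.move_ptp(P(110),Q)
bot.line_to(P(34),120); f0=bot.read_state()["contact_force"]
z=34
while z>24.5:
    z-=1; bot.line_to(P(z),40); f=bot.read_state()["contact_force"]-f0
    if f[2]>2: break
print(z,f,bot.read_state()["width"])
bot.move_gripper(75); bot.pause(.4)
bot.line_to(P(z)-100*tz,150)
bot.move_ptp([545,246,170],q(0,0)) if False else bot.move_ptp([520,0,190],q(0,0))
print(bot.read_state()["t"])
bot.line_to([520,-200,190],300)
for n in("top","side"): cv2.imwrite(f"pics/{n}1.png",bot.camera(n)[:,:,::-1])
print(bot.read_state()["t"])
a=cv2.imread("pics/top1.png")[130:330,240:480];b=cv2.imread("pics/side1.png")[170:370,210:410]
cv2.imwrite("pics/c1.png",cv2.resize(np.hstack([a,b]),None,fx=1.8,fy=1.8))
```

```text
26 [1.46 2.14 4.9 ] 51.29902618195391
11.2083
12.125
```

View pics/c1.png

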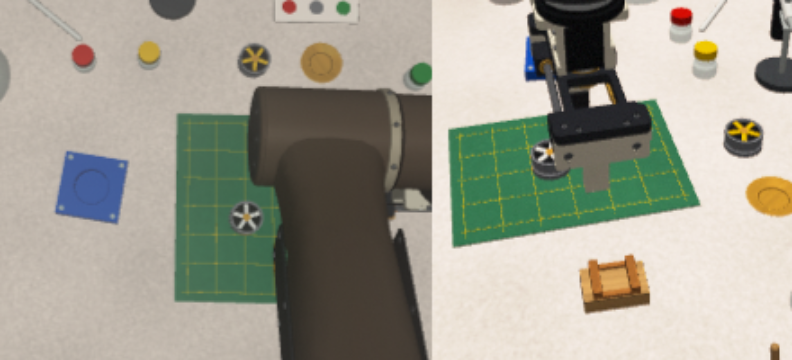

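The wheel lies flat on the mat with its silver spokes up, at top px (377,251), and the stand is empty. I'll centre it by squeezing along x and then y. That gives an exact robot-frame position to calibrate the top camera against, before I measure the pocket.

```bash
cat > det.py <<'E'
from h import *
from scipy.ndimage import binary_fill_holes
def big(m):
    k,l,st,c=cv2.connectedComponentsWithStats(m.astype(np.uint8));i=1+st[1:,4].argmax();return l==i
def wheel_px(im): # BGR top picture, non-green blob on mat; returns px centroid, area
    c=im[225:280,350:405];h=cv2.cvtColor(c,cv2.COLOR_BGR2HSV)
    m=~((h[...,0]>30)&(h[...,0]<90)&(h[...,1]>70))
    m=binary_fill_holes(big(cv2.morphologyEx(m.astype(np.uint8),cv2.MORPH_OPEN,np.ones((3,3)))))
    (x,y),r=cv2.minEnclosingCircle(np.argwhere(m)[:,::-1].astype(np.float32));ctr=np.argwhere(m)[:,::-1].mean(0)
    return ctr+[350,225],(x+350,y+225),r,m.sum()
E
python3 - <<'E'
from det import *
w=wheel_px(cv2.imread("pics/top1.png"));print(w,unproj("top",w[0],15),unproj("top",w[1],28))
E
```

```text
(array([396.72580645, 248.99462366]), (391.5, 252.0), 29.753250122070312, np.int64(744)) [[506.45531299 -58.08470625  15.        ]] [[496.33403683 -41.19752366  28.        ]]
```

```bash
sed -i 's/im\[225:280,350:405\]/im[232:270,358:392]/; s/\[350,225\]/[358,232]/; s/x+350,y+225/x+358,y+232/' det.py
python3 - <<'E'
from det import *
w=wheel_px(cv2.imread("pics/top1.png"));print(w,unproj("top",w[0],15),unproj("top",w[1],28))
p=unproj("top",w[0],20)[0]; assert abs(p[0]-505)<25 and abs(p[1])<10
for yaw in(np.pi/2,0):
    bot.move_ptp([p[0],p[1],80],q(yaw,0)); bot.line_to([p[0],p[1],16],120)
    bot.move_gripper(45,6); s=bot.read_state(); print(s["width"],s["contact_force"],s["tcp_pos"],s["t"])
    bot.move_gripper(85); bot.line_to([p[0],p[1],80],200)
bot.move_ptp([p[0],p[1]-220,190],q(0,0))
im=bot.camera("top")[:,:,::-1]; cv2.imwrite("pics/top2.png",im)
w=wheel_px(im);print(w,unproj("top",w[0],28),p,bot.read_state()["t"])
E
```

```text
(array([376.3277592 , 250.43478261]), (376.31481552124023, 250.68518447875977), 9.868404388427734, np.int64(299)) [[ 5.01093189e+02 -1.71235495e-01  1.50000000e+01]] [[499.08084619   1.44060556  28.        ]]
51.96309549472072 [-0.74631941  0.93144625  5.19944979] [500.87086201   0.55003971  16.41813184] 14.4
51.73371070100884 [-0.3642028   0.92684375  2.8099254 ] [5.00697024e+02 4.61855977e-01 1.62063959e+01] 18.3583
(array([376.01365188, 250.44368601]), (376.0842704772949, 250.68539237976074), 9.745997428894043, np.int64(293)) [[499.74000251   2.28493708  28.        ]] [5.00589841e+02 4.33927128e-01 2.00000000e+01] 20.6083
```

```bash
cat > run3.py <<'E'
from fit import *
from det import *
np.set_printoptions(precision=2,suppress=True)
true=[500.75,0.5]
cyl=np.vstack([np.c_[26*np.cos(t),26*np.sin(t),np.full(40,z)] for z in(2,28)])
roi=(358,232,34,38);m=sil("top",[cyl],[*true,0],roi);yy,xx=np.mgrid[:38,:34]
mc=np.array([(m*xx).sum(),(m*yy).sum()])/m.sum()+[358,232]
w=wheel_px(cv2.imread("pics/top2.png"));bias=w[0]-mc;print("bias px",bias,m.sum(),w[3])
rois=dict(top=(262,205,58,58),side=(250,180,60,42));M={}
for n,f in(("top","pics/top2.png"),("side","pics/side0.png")):
    x,y,ww,h=rois[n];c=cv2.imread(f)[y:y+h,x:x+ww];c=cv2.resize(c,None,fx=4,fy=4,interpolation=cv2.INTER_LINEAR)
    lab=c.astype(int);d=lab[...,0]-lab[...,2] # blue minus red
    hi,lo=np.percentile(d,90),np.percentile(d,5);k=big(d>(hi+lo)/2)
    hull=cv2.convexHull(np.argwhere(k)[:,::-1].astype(np.float32));z=np.zeros(d.shape,np.uint8);cv2.fillConvexPoly(z,hull.round().astype(int),1)
    print(n,hi,lo,k.sum(),z.sum());M[n]=cv2.resize(z.astype(np.float32),(ww,h),interpolation=cv2.INTER_AREA)
for s in(["top"],["side"],["top","side"]): p,f=fit(s,jig,(545,245),rois,M);print(s,np.array(p),f)
CAL["top"]["cx"]+=bias[0];CAL["top"]["cy"]+=bias[1]
p,f=fit(["top"],jig,(545,245),rois,M);print("corrected top",np.array(p),f)
# pocket circle: rim ellipse by dark-ring centroid
c=cv2.imread("pics/top2.png");x,y,ww,h=276,219,30,30
g=cv2.resize(c[y:y+h,x:x+ww],None,fx=8,fy=8,interpolation=cv2.INTER_CUBIC);gr=cv2.GaussianBlur(cv2.cvtColor(g,cv2.COLOR_BGR2GRAY),(0,0),4)
for par in(20,14,10):
    r=cv2.HoughCircles(gr,cv2.HOUGH_GRADIENT,1.5,100,param1=40,param2=par,minRadius=68,maxRadius=98)
    if r is not None:
        px=(r[0,0,:2]+.5)/8-.5+[x,y];print("pocket",px,r[0,0,2]/8,unproj("top",px,17));break
cv2.imwrite("pics/pocket.png",g*1)
E
python3 run3.py
```

```text
bias px [-0.23 -0.15] 293.42188 293
top 86.0 -20.0 19417 20062
side 175.0 -18.0 12472 13200
['top'] [545.37 245.41  -0.14] 9.4375
['side'] [545.55 251.22  -0.15] 51.703125
['top', 'side'] [545.18 245.41  -0.14] 83.171875
corrected top [545.01 244.63  -0.14] 9.265625
```

View pics/pocket.png

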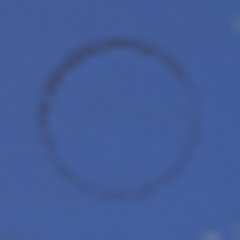

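The pocket ring is centred at crop (120,119), which is px (290.6,233.4), with a radius of 9.9 px. This is consistent with the calibrated jig centre of (545.0,244.6). I'll regrip the wheel and insert it under force watch.

Run:
```python
from h import *
np.set_printoptions(precision=2,suppress=True)
print(unproj("top",[290.56+.23,233.44+.15],17))
Q=q(0,0);J=np.array([545.0,244.6])
bot.move_ptp([500.75,.5,80],Q);bot.line_to([500.75,.5,16],120)
bot.move_gripper(45,15);s=bot.read_state();z0=s["tcp_pos"][2];print(s["width"],z0)
bot.line_to([500.75,.5,70],150);bot.move_ptp([*J,60],Q);bot.line_to([*J,36],80)
bot.pause(.2);f0=bot.read_state()["contact_force"]
z=36
while z>z0+6.2:
    z-=1;bot.line_to([*J,z],30);s=bot.read_state();f=s["contact_force"]-f0
    if z<35: print(z,s["tcp_pos"],f)
    if np.linalg.norm(f)>8: break
print(bot.read_state()["t"])
```

```text
[[543.48 243.78  17.  ]]
51.4055615452565 16.19358879758435
34 [544.94 244.57  33.9 ] [-0.7  -0.69 -0.06]
33 [544.97 244.58  32.9 ] [-1.34 -0.8   0.23]
32 [544.92 244.54  31.89] [-1.08 -0.61 -0.16]
31 [544.96 244.58  30.92] [-0.64 -0.54 -0.24]
30 [544.98 244.58  29.92] [-0.86 -0.83  0.13]
29 [544.94 244.57  28.93] [-1.15 -1.09  0.62]
28 [544.92 244.52  27.88] [-0.55 -1.24 -0.11]
27 [544.96 244.59  26.93] [-0.87 -0.94  0.35]
26 [544.94 244.56  25.91] [-1.62 -0.69 -0.66]
25 [544.96 244.57  24.92] [-1.12 -0.17 -0.29]
24 [544.95 244.54  23.89] [-1.26 -1.    0.11]
23 [544.94 244.56  22.91] [-1.82 -1.    0.89]
22 [545.15 244.7   22.23] [-1.57 -0.37  2.44]
28.5333
```

It went straight in and met the floor at the expected height. I'll release, retreat and check.

Run:
```python
from h import *
np.set_printoptions(precision=2,suppress=True)
bot.move_gripper(85);bot.line_to([545,244.6,120],120);bot.move_ptp([500,-150,200],q(0,0))
for n in("top","side"): cv2.imwrite(f"pics/{n}3.png",bot.camera(n)[:,:,::-1])
print(bot.read_state()["t"],bot.read_state()["contact_force"])
a=cv2.imread("pics/top3.png")[204:264,261:321];b=cv2.imread("pics/side3.png")[170:230,250:310]
cv2.imwrite("pics/c3.png",cv2.resize(np.hstack([a,b]),None,fx=6,fy=6,interpolation=cv2.INTER_CUBIC))
```

```text
31.875 [ 0.3   0.11 -0.51]
```

View pics/c3.png

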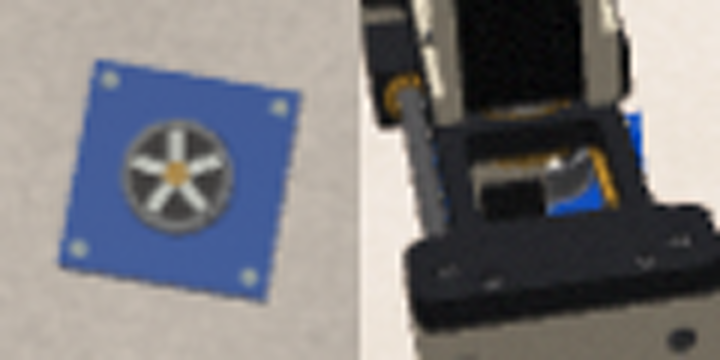

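The top view shows the wheel centred in the pocket at px (290,233), spokes up. The gripper blocks the side view, but the near-zero insertion force and floor contact at the predicted height show it is fully seated. I'm handing in now.

```bash
python3 -c "
from plant import bot
print(bot.close_job())"
```

```text
the job is handed in; nothing more can be done
None
```

The wheel is in the blue jig's pocket, spoked face up, and the job was handed in at about 32 s of the 51 s allowed. The last top view shows it centred, and it met the pocket floor at the expected height with about 2 N; the gripper blocked the side view, so I have no side picture of it seated.

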